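# Feed one spacer disc to the gauging bay

### The arm

A 6-joint arm with a two-finger parallel gripper is mounted at the origin on the work surface. World frame = base frame: x ahead of the robot, y to its left, z up, the work surface at z = 0. Lengths are in mm, angles in rad, forces in N, time in s.
With the tool pointing down it reaches from about 275 to 750 mm from the base axis. Payload 10.2 kg.
Tool frame: the origin (TCP) lies at the very end of the fingers, on their centre line; the grasp point (between the pads) lies 19 mm behind it; z points along the fingers, y is the line along which they close (so a half turn about z gives the same grasp; the last joint's range is limited). The gripper opens to 88 mm and grips with 3 to 60 N. Pads are 18 mm wide; open, the fingers measure 123 mm over their backs; the gripper's body (75 mm by 187 mm) begins 45 mm behind the grasp point.
Start: joints at [0.89, 0.313, 1.498, -0, 1.331, -0.223], TCP at [232.05, 470.939, 238.72] pointing down, gripper open.
Joint ranges: [-2.94, 2.94], [-0.97, 2.17], [0.19, 2.56], [-1.23, 4.37], [0.02, 3.11], [-2.88, 2.88]. Speed limits (rad/s): [2.39, 2.39, 3.01, 3.14, 3.14, 3.14].

### API

Orientations are given as a 3x3 rotation matrix whose columns are the frame's x, y, z axes.
In Python, from workcell import read_state, read_camera, camera_params, job_done, spot_in, regions_of, pinpoint gives the robot as it stands. The module is installed in compiled form; this text tells all that it offers.
- The arm moves only by the tool step_arm, never from a script. Its argument "increments" is text: rows parted by semicolons, each of 7 numbers parted by spaces: the shift along the tool's x, y, z in m, then the turn, a rotation vector about the tool's x, y, z in units of 5 degrees (1.0 is 5 degrees), then the opening in per cent of the stroke, from 0 (shut) to 100 (fully open). In form: tx ty tz wx wy wz hand; .... A call has 1 to 8 rows; each row is the pose to reach, as a shift and turn from the pose commanded when the call began, along the tool's axes at that moment; what a row does not reach only later rows make up. A row lasts 1/10 s, in which the tool goes at most 50 mm and 8.59 degrees, less where a joint would pass 70% of its speed; a pose out of reach is approached as far as the arm can. A call with a gripper value outside its range is refused whole. The fingers move at their own pace and stop on an object; "newtons" is the grip in N (left out, the last holds). Time passes only in rows, so rows that repeat a pose let the fingers close. It gives the time, the measured TCP pose, the force, the opening and the grip force at its end, in the units of the state.
- read_state(): the state, without advancing time (a new reading comes with each control period).
- read_camera(name): name is "scene" or "top" or "wrist"; returns (picture, depth): 420x560x3 uint8, red, green, blue; 420x560 float32, mm along the optical axis (not along the pixel's ray), 0 where there is no reading.
- camera_params(name): a dict with "fx", "fy", "cx", "cy" (pixels), "R" (3x3) and "t" (3): a world point X has camera coordinates R X + t. Camera axes: x right, y down, z forward; pixel columns grow to the right and rows downward; lengths in mm; the calibration is good to about 2 mm. A picture is of the moment at which its call begins: read the wrist's pose just before it. camera_params takes no time and is no camera call; for the wrist camera it gives the pose at the moment of the call.
- job_done(): hands the job in; it is judged then, once.
Trained networks look in the newest picture that a camera, given by its name, has taken for a name from the list of things; names that differ only in an ending like _2 or _b are one class to them, and where a whole thing is asked for, a point or a joint stands for the part that bears it (a point fixed in the world has none). Each returns a list of dicts, best first, with "score" (0 to 1); they miss things now and then, are a little off and sometimes report something else, mostly with a low value. They report only what shows in the picture. A call takes as long as a camera call. They do not tell look-alikes from the thing itself.
- spot_in(thing, camera): "at" ([x, y, z] in mm, in world coordinates, good to about 4 mm: the middle of the surface that is visible of it).
- regions_of(thing, camera): "pixels" (420x560 bool, what is visible of it).
- pinpoint(thing, camera): "at" ([x, y, z] in mm, in world coordinates, good to about 4 mm: a listed point, or the origin of a listed thing).
The state is a dict: "t": time; "joint_pos": joint angles; "dq": joint speeds; "effort": joint torques, N m; "tcp_pos": TCP position; "ee_rot": TCP orientation; "force": force on the tool from outside, world axes, zero at the start; "torque": the same for the moment, N m; "width": finger opening in mm; "gripper_force": force on a finger pad.
Only numpy, scipy, OpenCV 4.12 (cv2) and the standard library are available. Lean on these libraries where they do the work, as an engineer would, in place of code of your own. Each camera call takes 0.05 s, during which the arm holds its last target. There are 200 camera calls.

### The job

Press the plunger of the disc feeder all the way down once, so that a single spacer disc comes out at the bottom, and let the plunger come back up. Then push that disc along the bench with the fingers, without picking it up, until it lies flat and wholly inside the gauging bay, between the two parallel steel bars and not sticking out at either open end. Leave the other discs in the feeder, and do not disturb the micrometer or the two flanged spigots.

Things in the scene. Friction and masses are not known exactly. Their poses are not given: they have to be found in the camera images.
- feeder: Grey disc feeder fixed to the bench. Origin on the bench under the centre of its square open magazine (48 x 48 mm, 38 mm high, three discs inside). Own -x: the way a disc comes out, by a 13 mm high mouth. Behind the magazine (+x, to x = 76 mm) a housing 26 mm high, 48 mm wide, with the plunger at x = 50 mm; screw ears beside it to y = +-36 mm. Nothing is higher than the plunger, 54 mm.
- plunger_top (a point): Centre of the flat top of the feeder's round black plunger head (30 mm diameter, 8 mm thick), 54 mm above the bench at rest and 34 mm when fully down. It moves straight down with the head.
- plunger (a joint): Plunger travel, m: 0 up, 0.020 fully down (hard stop). A spring lifts it again in under 1 s. Pressed slowly it takes 3 N, at the bottom 6 to 9 N, then the stop; more if fast (damped). It drives a slide that moves the lowest disc out; a part stroke leaves that disc stuck in the mouth. As the plunger comes up the next disc drops into place, so a second press would move that one too.
- disc1: Lowest disc of the stack, the one that comes out: aluminium, 36 mm diameter, 10 mm thick, about 30 g, flat on the bench. Origin: centre of its underside (z = 0). After a full press its centre is 59 mm or a little more from the feeder's origin along the feeder's -x, 17 mm clear of the magazine. It slides with dry friction and stops when no longer pushed.
- disc2: The second disc, like the first; lies on it and drops to the bench when the plunger returns. Origin: centre of its underside.
- disc3: The third, uppermost disc, like the first. Origin: centre of its underside.
- bay: Gauging bay fixed to the bench: two parallel steel bars, each 70 mm long, 10 mm wide, 8 mm high, 70 mm apart (inner faces at own x = -35 and +35 mm), running along own y from -35 to +35 mm. Both ends are open and the bench goes on flat between the bars. Origin: middle between the bars, at bench height (z = 0).
- case: Closed black instrument case, fixed, 102 x 66 mm and 26 mm high, on the opposite side of the bay from the feeder. Origin: centre of its underside.
- spigot1: Loose turned steel part to be left alone: 32 mm flange with a thin stem up, 24 mm high. Origin: centre of its underside.
- spigot2: Another spigot like the first, to be left alone. Origin: centre of its underside.
- micrometer: Loose outside micrometer lying flat, to be left alone, 14 mm high, within 95 mm of its origin: frame of 74 mm, barrel along its own +y to 90 mm. Origin: centre of the frame's arc, at bench height.
Not all that is in view belongs to the job. There is more than one size of the bay; the one meant has the size given above.

How it is judged:
By the outcome, as a careful person would: the job done as asked, in the order asked, and still so for the second after the job is handed in, with the robot touching nothing.
It also fails if it takes over 64 s, if anything falls off the work surface, if the arm or the gripper's body presses on something with over 40 N, if the wrist force passes 120 N, or if a joint passes its speed limit or range.

## Working session

There is one attempt and no reset: what is moved stays moved. The work goes in short steps, Python scripts to look and compute and a tool call to move; the robot and the scene stay as the last step left them, time stands still between calls to the robot, and variables do not carry over. Pictures are saved under pics/ and viewed, at most 10 in all, crops included, and the job is handed in when it is done.

Besides the shell and the picture viewer there is one more tool, called after "Request:" as name(argument=value, ...) on one line, values as JSON. step_arm: Moves the arm, as the interface text tells. Its arguments: {"type":"object","properties":{"increments":{"type":"string"},"newtons":{"type":"number"}},"required":["increments"]}

```bash
mkdir -p pics; cat > h.py <<'E'
import numpy as np, cv2
from workcell import *
def save(n,p,crop=None,s=1):
    if crop: p=p[crop[1]:crop[3],crop[0]:crop[2]]
    p=cv2.resize(p,None,fx=s,fy=s,interpolation=cv2.INTER_CUBIC)
    cv2.imwrite('pics/'+n+'.png',p[:,:,::-1])
def proj(c,X):
    k=camera_params(c);v=np.array(k['R'])@np.array(X,float)+np.array(k['t']).ravel()
    return [round(float(k['fx']*v[0]/v[2]+k['cx']),1),round(float(k['fy']*v[1]/v[2]+k['cy']),1)]
def unproj(c,u,v,z):
    k=camera_params(c);R=np.array(k['R']);t=np.array(k['t']).ravel()
    o=-R.T@t;d=R.T@np.array([(u-k['cx'])/k['fx'],(v-k['cy'])/k['fy'],1]);return o+d*(z-o[2])/d[2]
E
python3 - <<'E'
from h import *
for c in ['top','scene']:
    p,d=read_camera(c);save(c+'0',p,s=1.4)
for th in ['feeder','plunger_top','bay','case','spigot1','micrometer','disc3']:
    for r in pinpoint(th,'top')[:4]: print(th,round(r['score'],2),np.round(r['at']),proj('top',r['at']))
print(read_state())
E
```

```text
feeder 0.62 [551. 220.  -3.] [168.3, 198.2]
feeder 0.51 [684. -10.  -0.] [274.3, 136.9]
plunger_top 0.67 [598. 223.  53.] [160.2, 170.6]
bay 0.67 [ 390. -110.   -0.] [324.1, 271.4]
bay 0.53 [349.  67.   4.] [239.4, 293.1]
bay 0.46 [554. 218.  24.] [165.8, 194.7]
case 0.72 [ 535. -221.   -4.] [373.0, 202.9]
spigot1 0.53 [683. -14.   0.] [275.9, 137.4]
spigot1 0.5 [604. -12.   0.] [275.9, 172.3]
micrometer 0.88 [ 345. -269.    0.] [400.9, 292.1]
disc3 0.74 [551. 218.  22.] [166.3, 196.1]
{'t': 0.45, 'joint_pos': array([ 8.89591424e-01,  3.13008271e-01,  1.49776249e+00,  1.10509793e-05,
        1.33094449e+00, -2.23377324e-01]), 'dq': array([-0.00044865,  0.00025323, -0.00042558,  0.00033144, -0.00017794,
        0.00071012]), 'effort': array([-1.81381165e-03, -4.01836824e+01, -2.52245146e+01,  6.93820347e-02,
        3.24273692e-02, -7.75565331e-05]), 'tcp_pos': array([232.04847282, 470.93442413, 238.64119441]), 'ee_rot': array([[-8.97013662e-01,  4.42002808e-01, -8.55418475e-05],
       [ 4.42002815e-01,  8.97013659e-01, -8.84753330e-05],
       [ 3.76258600e-05, -1.17173320e-04, -9.99999992e-01]]), 'force': array([ 0.53343706,  0.7622407 , -0.35216659]), 'torque': array([-0.01961452,  0.03231572,  0.00370519]), 'gripper_force': 0.0, 'width': 88.1338723848087}
```

View pics/top0.png

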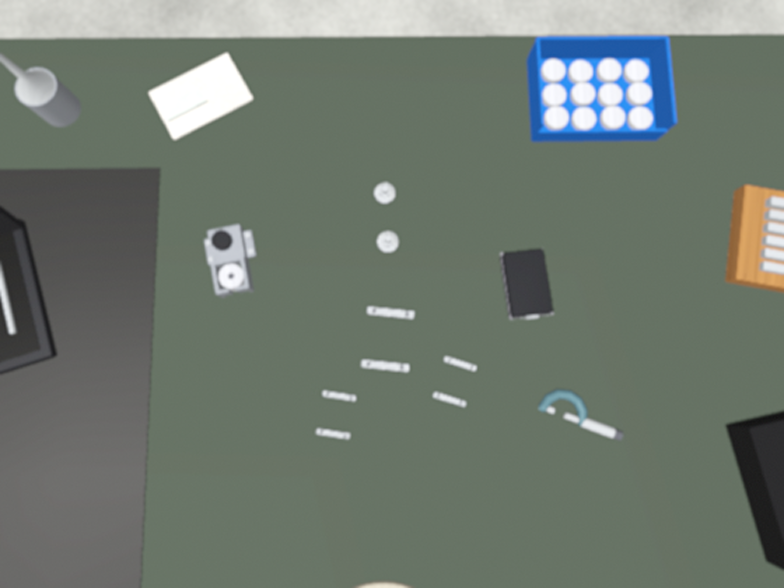

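View pics/scene0.png

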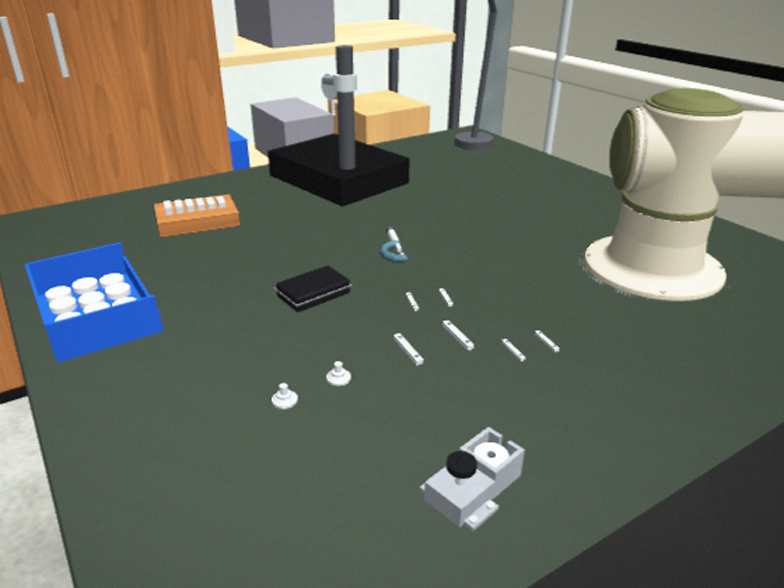

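The feeder sits at about (168,198) in native top pixels. There are three bays:
- The large one, centred at about (277,242).
- A small one at (239,297).
- A small one at (324,272).

Only the large one has bars about 70 mm long with a 70 mm gap, and the case is on its far side from the feeder. I'll measure it and confirm in a crop.

```bash
python3 - <<'E'
from h import *
p,d=read_camera('top')
g=p.min(2); m=(g>150).astype(np.uint8)
n,l,s,c=cv2.connectedComponentsWithStats(m)
for i in range(1,n):
    if s[i,4]>25 and 215<c[i][0]<345 and 120<c[i][1]<320:
        pts=np.argwhere(l==i)
        w=np.array([unproj('top',u,v,8)[:2] for v,u in pts]).astype(np.float32)
        r=cv2.minAreaRect(w);print(np.round(c[i]),np.round(r[0],1),np.round(r[1],1),round(r[2],1))
for th in ['feeder','disc3','plunger_top']:
    r=pinpoint(th,'top')
    for q in r[:2]:print(th,round(q['score'],2),np.round(q['at'],1))
k=regions_of('feeder','top')[0]['pixels']&(d>0)
P=camera_params('top');v,u=np.nonzero(k);z=d[v,u]
X=(np.c_[(u-P['cx'])/P['fx']*z,(v-P['cy'])/P['fy']*z,z]-np.ravel(P['t']))@np.array(P['R'])
for lo,hi in [(20,32),(32,44),(46,60)]:
    q=X[(X[:,2]>lo)&(X[:,2]<hi)]
    if len(q)>5:r=cv2.minAreaRect(q[:,:2].astype(np.float32));print(lo,len(q),np.round(r[0],1),np.round(r[1],1),round(r[2],1),np.round(q.mean(0),1))
a=p[160:320,130:350]
save('crop1',p,(130,120,350,320),3.5)
E
```

```text
[274. 137.] [680.8 -10.1] [32.1 32.7] 26.7
[277. 172.] [602.1 -13.6] [32.3 33.1] 89.3
[278. 223.] [492.7 -15.9] [70.9 13.2] 83.1
[328. 259.] [ 415. -119.] [50.6  9.9] 70.7
[275. 261.] [413.1  -7.3] [72. 13.] 82.8
[242. 282.] [370.4  61.4] [50.8  9.7] 81.6
[320. 285.] [ 362.8 -100.9] [50.1 10.4] 70.9
[237. 309.] [316.2  70.8] [48.3  9.4] 82.1
feeder 0.84 [549.8 217.2  -4.1]
disc3 0.77 [553.8 217.6  21.3]
plunger_top 0.74 [596.5 224.3  53.7]
20 446 [572.5 223.5] [100.7  48.9] 10.9 [584.2 222.7  26.2]
32 241 [547.1 218.4] [48.7 48.4] 11.6 [548.4 218.7  37.7]
46 182 [595.5 227.9] [28.4 29.5] 0.4 [595.3 227.4  54.1]
```

View pics/crop1.png

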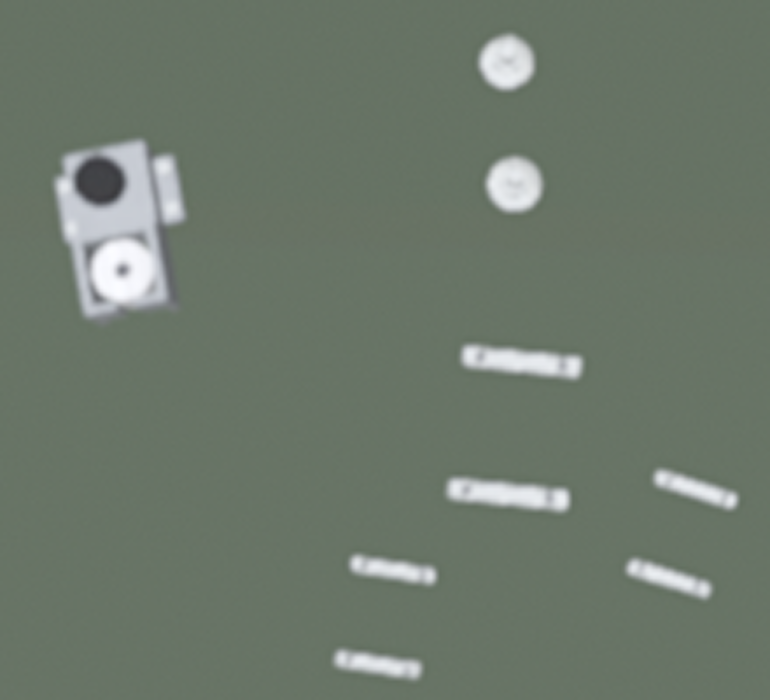

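The crop confirms it: the bars at crop (521,362) and (508,494) are the 70 mm ones, and the other two pairs are about 50 mm. That puts the bay centre at about (453,-12), with own y along (0.115,0.993). The feeder is at (547,218) with a yaw of 11°, and the plunger at (595.5,228). Next I move above the plunger with the fingers shut.

Request:
step_arm(increments="-0.433 -0.057 0.1 0 0 14.6 0; -0.433 -0.057 0.1 0 0 14.6 0; -0.433 -0.057 0.1 0 0 14.6 0; -0.433 -0.057 0.1 0 0 14.6 0; -0.433 -0.057 0.1 0 0 14.6 0; -0.433 -0.057 0.1 0 0 14.6 0; -0.433 -0.057 0.1 0 0 14.6 0; -0.433 -0.057 0.1 0 0 14.6 0")

```text
t: 1.5
tcp_pos: [557.9, 253.0, 149.0]
ee_rot: [[0.093, 0.996, 0.0], [0.996, -0.093, 0.0], [0.0, 0.0, -1.0]]
force: [-0.4, 0.2, 0.1]
width: 26.1
gripper_force: 0.0
```

Request:
step_arm(increments="0 0 0 0 0 0 0; 0 0 0 0 0 0 0; 0 0 0 0 0 0 0")

```text
t: 1.8
tcp_pos: [555.7, 255.2, 149.8]
ee_rot: [[0.085, 0.996, 0.0], [0.996, -0.085, 0.0], [0.0, 0.0, -1.0]]
force: [-1.2, 0.2, 0.5]
width: 2.0
gripper_force: 0.0
```

Request:
step_arm(increments="-0.024 0.042 0.03 0 0 0.9 0; -0.024 0.042 0.075 0 0 0.9 0; -0.024 0.042 0.075 0 0 0.9 0; -0.024 0.042 0.075 0 0 0.9 0; -0.024 0.042 0.075 0 0 0.9 0")

```text
t: 2.3
tcp_pos: [596.4, 228.2, 77.5]
ee_rot: [[0.163, 0.987, 0.004], [0.987, -0.163, 0.001], [0.001, 0.004, -1.0]]
force: [0.5, -0.7, 0.3]
width: 0.6
gripper_force: 0.0
```

```bash
python3 - <<'E'
from h import *
p,d=read_camera('scene');save('s1',p,(260,220,420,400),4)
s=read_state();print(s['tcp_pos'],s['ee_rot'][:,0],s['force'],s['width'])
E
```

```text
[596.55267381 228.05423642  77.42544169] [0.16311857 0.98660539 0.00146336] [ 0.12131135 -0.20022378 -0.47558241] -0.09090777510975849
```

View pics/s1.png

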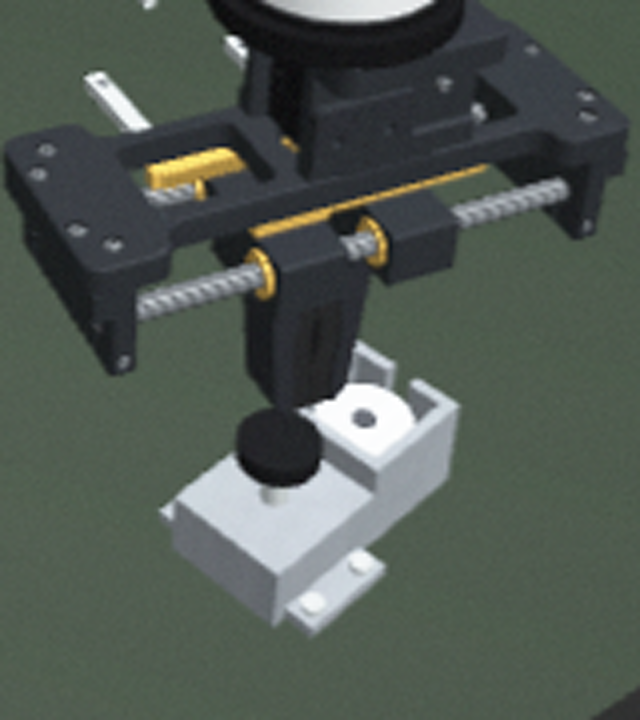

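The shut fingers (crop 310,400) hang over the black head (280,445). I press slowly.

Request:
step_arm(increments="0 0 0.012 0 0 0 0; 0 0 0.02 0 0 0 0; 0 0 0.024 0 0 0 0; 0 0 0.027 0 0 0 0; 0 0 0.03 0 0 0 0; 0 0 0.033 0 0 0 0; 0 0 0.036 0 0 0 0; 0 0 0.038 0 0 0 0")

```text
t: 3.15
tcp_pos: [596.0, 227.2, 36.8]
ee_rot: [[0.165, 0.986, -0.0], [0.986, -0.165, 0.0], [0.0, -0.0, -1.0]]
force: [-3.1, 0.5, 7.5]
width: 0.2
gripper_force: 3.8
```

Request:
step_arm(increments="0 0 0.002 0 0 0 0; 0 0 0.004 0 0 0 0; 0 0 0.0055 0 0 0 0; 0 0 0.006 0 0 0 0; 0 0 0.006 0 0 0 0; 0 0 0.006 0 0 0 0")

```text
t: 3.75
tcp_pos: [596.2, 227.3, 34.2]
ee_rot: [[0.164, 0.986, 0.001], [0.986, -0.164, 0.0], [0.0, 0.001, -1.0]]
force: [-14.5, -3.0, 31.8]
width: 0.4
gripper_force: 15.8
```

The reading is 32 N at z = 34.2, which is the hard stop. I retract straight up, then look.

Request:
step_arm(increments="0 0 -0.01 0 0 0 0; 0 0 -0.03 0 0 0 0; 0 0 -0.07 0 0 0 0; 0 0 -0.12 0 0 0 0; 0 0 -0.12 0 0 0 0; 0 0 -0.12 0 0 0 0")

```text
t: 4.35
tcp_pos: [596.2, 226.9, 150.9]
ee_rot: [[0.165, 0.986, 0.001], [0.986, -0.165, 0.0], [0.0, 0.001, -1.0]]
force: [-0.1, 1.0, -0.5]
width: 0.5
gripper_force: 0.0
```

Request:
step_arm(increments="0.05 0 0 0 0 0 20; 0.09 0 0 0 0 0 20; 0.09 0 0 0 0 0 20; 0.09 0 0 0 0 0 20; 0.09 0 0 0 0 0 20")

```text
t: 4.85
tcp_pos: [610.7, 314.5, 149.3]
ee_rot: [[0.166, 0.986, -0.002], [0.986, -0.166, -0.001], [-0.001, -0.002, -1.0]]
force: [-0.5, -0.8, 0.7]
width: 17.2
gripper_force: 0.0
```

```bash
python3 - <<'E'
from h import *
s=read_state();print(s['tcp_pos'],s['ee_rot'][:,0],s['width'])
p,d=read_camera('top')
for r in pinpoint('disc1','top')[:3]: print(round(r['score'],2),np.round(r['at'],1),proj('top',r['at']))
for r in pinpoint('plunger_top','top')[:1]: print('pl',round(r['score'],2),np.round(r['at'],1))
g=p.min(2); m=(g>150).astype(np.uint8)
n,l,st,c=cv2.connectedComponentsWithStats(m)
for i in range(1,n):
    if st[i,4]>25 and 140<c[i][0]<235 and 160<c[i][1]<280:
        w=np.array([unproj('top',u,v,10)[:2] for v,u in np.argwhere(l==i)]).astype(np.float32)
        r=cv2.minEnclosingCircle(w);print(np.round(c[i]),st[i,4],np.round(r[0],1),round(r[1],1),np.round(w.mean(0),1))
save('t2',p,(110,130,310,290),4)
E
```

```text
[610.68654865 314.52875474 149.28330587] [ 0.16569111  0.98617699 -0.00118483] 17.239806032043855
0.51 [491.5 208.5   3.6] [172.2, 225.3]
0.47 [551.5 217.   11.7] [167.9, 196.7]
pl 0.7 [597.2 220.5  53.5]
[163. 187.] 900 [578.9 231.4] 55.0 [573.9 229.1]
[178. 174.] 112 [601.  200.3] 20.6 [601.3 198.2]
[172. 226.] 285 [489.6 207.5] 20.0 [489.5 207.6]
```

View pics/t2.png

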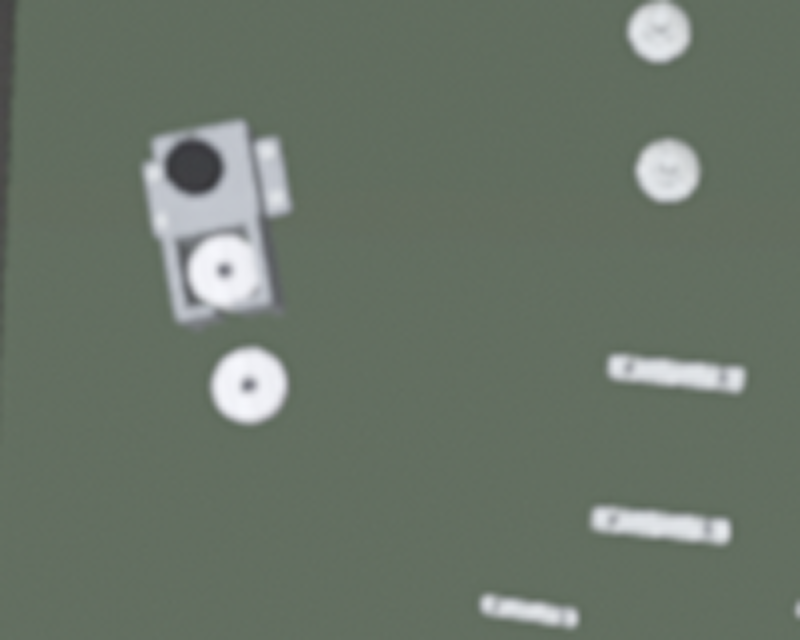

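The plunger is up, disc2 and disc3 are still in the magazine (crop 224,270), and disc1 lies at crop (249,385), which is (489.5,207.6). With the tool square to the push line, an open finger would hit the feeder corner. So I turn to yaw 98°, which moves the disc off parallel to the feeder front first.

Request:
step_arm(increments="-0.036 -0.045 0 0 0 -1.5 16; -0.072 -0.09 0 0 0 -3.5 16; -0.091 -0.113 0.02 0 0 -3.5 16; -0.091 -0.113 0.06 0 0 -3.5 16; -0.091 -0.113 0.1 0 0 -3.5 16; -0.091 -0.113 0.1 0 0 -3.5 16; -0.091 -0.113 0.1 0 0 -3.5 16; -0.091 -0.113 0.1 0 0 -3.5 16")

```text
t: 5.8
tcp_pos: [485.7, 244.7, 52.5]
ee_rot: [[-0.139, 0.99, 0.003], [0.99, 0.139, 0.001], [0.0, 0.003, -1.0]]
force: [-0.0, 0.6, 0.3]
width: 14.3
gripper_force: 0.0
```

```bash
python3 - <<'E'
from h import *
s=read_state();print(s['tcp_pos'],s['ee_rot'],s['width'],s['force'])
E
```

```text
[485.74260862 244.69975744  52.51555216] [[-1.39234237e-01  9.90254059e-01  3.27499445e-03]
 [ 9.90259413e-01  1.39232301e-01  8.12843905e-04]
 [ 3.48936963e-04  3.35626978e-03 -9.99994307e-01]] 14.268089289560423 [-0.01791615  0.56560254  0.31958355]
```

Request:
step_arm(increments="0 0 0.02 0 0 0 16; 0 0 0.035 0 0 0 16; 0 0 0.042 0 0 0 16; 0 0 0.045 0 0 0 16; 0 0 0.045 0 0 0 16; 0 0 0.045 0 0 0 16")

```text
t: 6.4
tcp_pos: [485.0, 244.7, 6.3]
ee_rot: [[-0.139, 0.99, 0.001], [0.99, 0.139, 0.0], [0.0, 0.001, -1.0]]
force: [0.9, -0.3, 0.3]
width: 13.7
gripper_force: 0.0
```

```bash
python3 - <<'E'
from h import *
s=read_state();print(s['tcp_pos'],s['ee_rot'][:,0],s['width'],s['force'])
E
```

```text
[484.98379896 244.65567638   6.32292645] [-1.39480181e-01  9.90224850e-01  1.60969125e-04] 13.663367907163193 [ 0.86429096 -0.29112375  0.3281926 ]
```

Request:
step_arm(increments="-0.005 0 0.002 0 0 0 16; -0.01 0 0.002 0 0 0 16; -0.018 0 0.002 0 0 0 16; -0.027 0 0.002 0 0 0 16; -0.036 0 0.002 0 0 0 16; -0.045 0 0.002 0 0 0 16; -0.054 0 0.002 0 0 0 16; -0.061 0 0.002 0 0 0 16")

```text
t: 7.2
tcp_pos: [493.1, 183.2, 3.5]
ee_rot: [[-0.139, 0.99, 0.0], [0.99, 0.139, -0.0], [-0.0, 0.0, -1.0]]
force: [-0.4, -0.1, 1.1]
width: 14.1
gripper_force: 0.2
```

Request:
step_arm(increments="0 0 0 0 0 0 16; 0 0 0 0 0 0 16")

```text
t: 7.4
tcp_pos: [493.0, 184.0, 3.4]
ee_rot: [[-0.139, 0.99, -0.0], [0.99, 0.139, 0.0], [0.0, -0.0, -1.0]]
force: [-0.1, 0.7, 0.8]
width: 14.4
gripper_force: 0.0
```

```bash
cat > look.py <<'E'
from h import *
s=read_state();print(s['tcp_pos'],s['ee_rot'][:,0],s['width'],s['force'])
p,d=read_camera('top')
for r in pinpoint('disc1','top')[:3]: print(round(r['score'],2),np.round(r['at'],1),proj('top',r['at']))
save('t%d'%int(s['t']*100),p,(110,130,310,290),4);print(int(s['t']*100))
g=p.min(2); m=(g>150).astype(np.uint8)
n,l,st,c=cv2.connectedComponentsWithStats(m)
for i in range(1,n):
    if st[i,4]>25 and 140<c[i][0]<300 and 210<c[i][1]<280:
        w=np.array([unproj('top',u,v,10)[:2] for v,u in np.argwhere(l==i)]).astype(np.float32)
        r=cv2.minEnclosingCircle(w);print(np.round(c[i]),st[i,4],np.round(r[0],1),round(r[1],1),np.round(w.mean(0),1))
E
python3 look.py
```

```text
[492.95836674 184.02838998   3.42902968] [-1.39147933e-01  9.90271605e-01  1.35304443e-05] 14.383121993904394 [-0.08070202  0.69345213  0.81679417]
0.42 [496.8 156.8   1.1] [197.0, 222.6]
740
[198. 224.] 164 [494.8 156.8] 19.3 [493.8 152.1]
[278. 223.] 200 [493.5 -16. ] 35.5 [492.7 -16. ]
[275. 261.] 204 [415.2  -7.5] 35.9 [413.5  -6.9]
```

```bash
python3 - <<'E'
import numpy as np
T0=np.array([493.0,184.0]);a0=98.0
u=lambda a:np.array([np.cos(np.radians(a)),np.sin(np.radians(a))])
D0=T0-26.2*u(a0);G=np.array([453,-11.]);d=(G-D0)/np.linalg.norm(G-D0);print(D0,np.degrees(np.arctan2(*-d[::-1])))
for s,a in [(4,95),(9,91),(15,87),(22,83),(30,80),(40,80),(50,80),(60,80),(70,80),(80,80),(90,80),(100,80),(108,80)]:
    w=D0+d*s+26*u(a)-T0
    x=u(a0);y=np.array([x[1],-x[0]])
    print(s,np.round(w@x,1),np.round(w@y,1),round((a0-a)/5,2))
E
```

```text
[496.64633525 158.0549766 ] 75.5235910037554
4 -3.9 -0.2 0.6
9 -8.7 -0.3 1.4
15 -14.5 -0.8 2.2
22 -21.4 -1.7 3.0
30 -29.2 -3.4 3.6
40 -38.4 -7.3 3.6
50 -47.7 -11.1 3.6
60 -56.9 -14.9 3.6
70 -66.2 -18.7 3.6
80 -75.4 -22.5 3.6
90 -84.6 -26.4 3.6
100 -93.9 -30.2 3.6
108 -101.3 -33.3 3.6
```

Request:
step_arm(increments="-0.004 0 0 0 0 0.6 16; -0.009 0 0 0 0 1.4 16; -0.0145 -0.001 0 0 0 2.2 16; -0.0214 -0.002 0 0 0 3.0 16; -0.029 -0.0034 0 0 0 3.6 16; -0.0384 -0.0073 0 0 0 3.6 16; -0.0477 -0.0111 0 0 0 3.6 16; -0.055 -0.0141 0 0 0 3.6 16")

```text
t: 8.3
tcp_pos: [486.4, 127.0, 3.4]
ee_rot: [[0.172, 0.985, -0.0], [0.985, -0.172, -0.0], [-0.0, -0.0, -1.0]]
force: [1.2, 0.3, 1.4]
width: 14.3
gripper_force: 0.1
```

Request:
step_arm(increments="-0.01 -0.001 0 0 0 0 16; -0.02 -0.002 0 0 0 0 16; -0.03 -0.0025 0 0 0 0 16; -0.04 -0.003 0 0 0 0 16; -0.046 -0.0036 0 0 0 0 16; -0.05 -0.004 0 0 0 0 16; -0.05 -0.004 0 0 0 0 16")

```text
t: 9.0
tcp_pos: [474.0, 78.7, 3.5]
ee_rot: [[0.174, 0.985, -0.0], [0.985, -0.174, -0.0], [-0.0, -0.0, -1.0]]
force: [1.1, 0.3, -0.1]
width: 14.1
gripper_force: 0.0
```

```bash
python3 look.py
```

```text
[474.0177066   78.74221066   3.45263875] [ 1.73929148e-01  9.84758169e-01 -1.04951922e-05] 14.087117505564267 [ 1.09114082  0.26245665 -0.10346953]
0.61 [553.1 216.3   8.9] [168.6, 196.2]
900Traceback (most recent call last):
  File "look.py", line 10, in <module>
    w=np.array([unproj('top',u,v,10)[:2] for v,u in np.argwhere(l==i)]).astype(np.float32)
                ~~~~~~^^^^^^^^^^^^^^
  File "h.py", line 11, in unproj
    k=camera_params(c);R=np.array(k['R']);t=np.array(k['t']).ravel()
ValueError: time passes only in moves, steps and waits
```

View pics/t900.png

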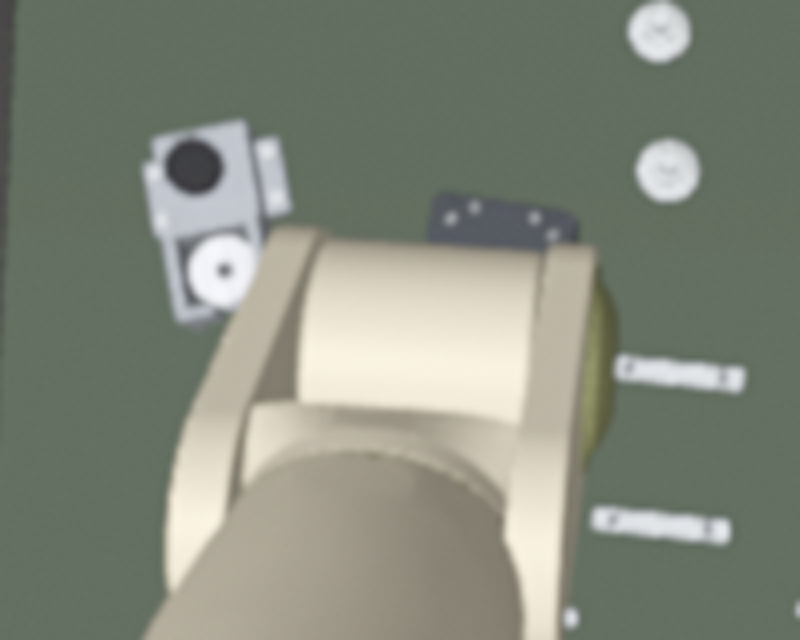

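```bash
python3 - <<'E'
from h import *
p,d=read_camera('scene');save('s9',p,(260,190,420,290),5)
print(unproj('top',216,240,10))
for r in spot_in('disc1','scene')[:3]: print(round(r['score'],2),np.round(r['at'],1),proj('top',r['at']))
E
```

```text
[458.59232305 115.15011924  10.        ]
0.56 [550.9 214.1  22.9] [167.9, 196.0]
```

The arm hides the disc from the top camera, so I use the scene crop.

View pics/s9.png

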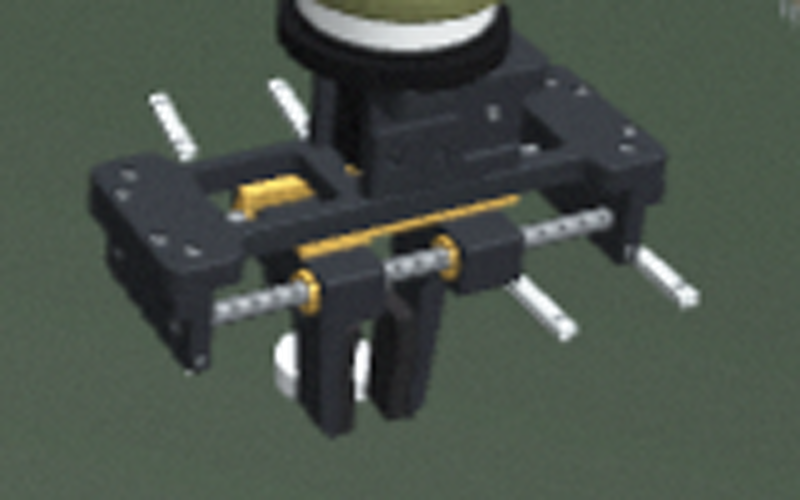

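```bash
python3 - <<'E'
from h import *
p,d=read_camera('wrist');save('w9',p,s=1)
for th in ['disc1','bay']:
  for r in pinpoint(th,'wrist')[:3]: print(th,round(r['score'],2),np.round(r['at'],1),proj('wrist',r['at']))
E
```

```text
disc1 0.79 [ 4.728e+02  5.310e+01 -3.000e-01] [285.9, 302.0]
```

View pics/w9.png

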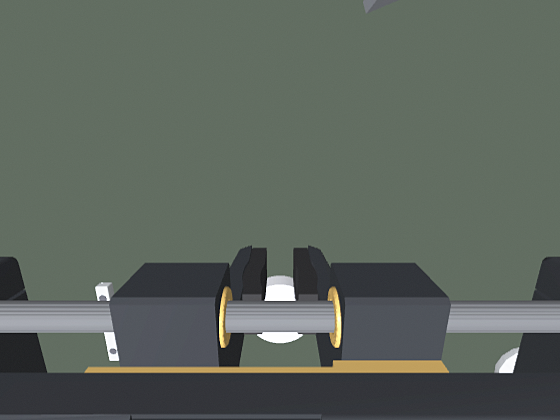

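The wrist view shows the disc (280,310) centred between the fingertips. It is at about (469.5,53), with 64 mm left to push to the bay centre.

Request:
step_arm(increments="-0.006 -0.0004 0 0 0 0 16; -0.015 -0.001 0 0 0 0 16; -0.025 -0.0017 0 0 0 0 16; -0.035 -0.0025 0 0 0 0 16; -0.045 -0.0031 0 0 0 0 16; -0.054 -0.0038 0 0 0 0 16; -0.061 -0.0043 0 0 0 0 16; -0.066 -0.0046 0 0 0 0 16")

```text
t: 10.15
tcp_pos: [457.9, 14.2, 3.5]
ee_rot: [[0.174, 0.985, 0.0], [0.985, -0.174, -0.0], [-0.0, 0.0, -1.0]]
force: [0.1, -0.5, 0.6]
width: 14.2
gripper_force: 0.1
```

Request:
step_arm(increments="0 0 0 0 0 0 16; 0 0 0 0 0 0 16; 0.003 0 0 0 0 0 16; 0.006 0 0 0 0 0 16; 0.006 0 -0.01 0 0 0 16; 0.006 0 -0.04 0 0 0 16; 0.006 0 -0.09 0 0 0 16; 0.006 0 -0.13 0 0 0 16")

```text
t: 10.95
tcp_pos: [459.1, 21.1, 136.3]
ee_rot: [[0.173, 0.985, 0.001], [0.985, -0.173, -0.0], [-0.0, 0.001, -1.0]]
force: [-0.7, -0.8, 0.2]
width: 14.0
gripper_force: 0.0
```

Request:
step_arm(increments="0.05 0 -0.02 0 0 0 16; 0.1 0 -0.02 0 0 0 16; 0.15 0 -0.02 0 0 0 16; 0.2 0 -0.02 0 0 0 16; 0.25 0 -0.02 0 0 0 16; 0.25 0 -0.02 0 0 0 16; 0.25 0 -0.02 0 0 0 16")

```text
t: 11.65
tcp_pos: [502.0, 267.8, 153.7]
ee_rot: [[0.171, 0.985, -0.0], [0.985, -0.171, -0.0], [-0.0, -0.0, -1.0]]
force: [0.1, -0.1, 0.5]
width: 14.5
gripper_force: 0.0
```

```bash
sed -i "s/(110,130,310,290),4/(220,130,420,290),4/; s/140<c\[i\]\[0\]<300/230<c[i][0]<320/" look.py; python3 look.py
```

```text
[502.02309451 267.83253778 153.66513172] [ 1.71079122e-01  9.85257245e-01 -3.07778926e-04] 14.451156931764388 [ 0.12306366 -0.12694049  0.51601904]
0.71 [553.  220.1   9.3] [166.7, 196.2]
1165
[279. 223.] 196 [492.5 -16. ] 35.3 [492.7 -16. ]
[276. 243.] 275 [451.1  -9.3] 19.7 [451.   -9.2]
[275. 261.] 201 [414.2  -7.5] 35.7 [413.5  -7.1]
```

View pics/t1165.png

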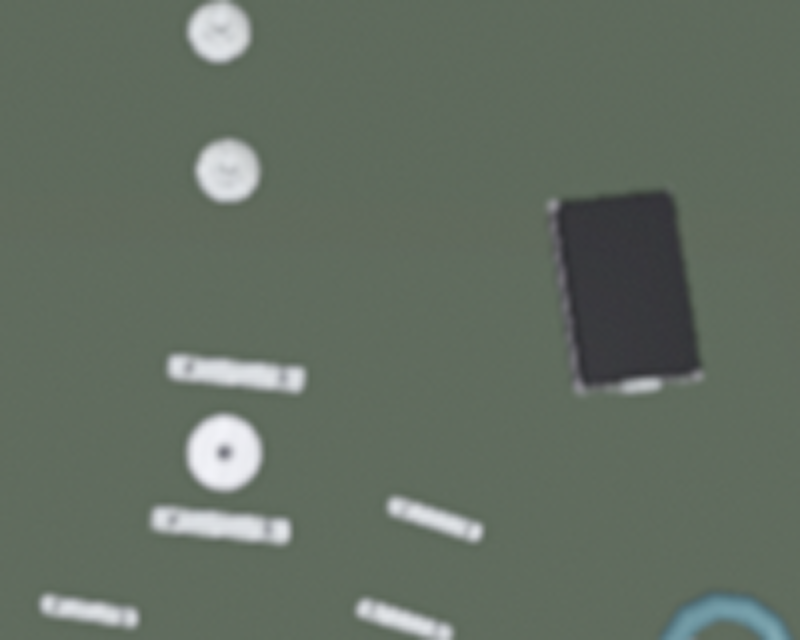

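The disc at crop (224,452) lies flat between the two large bars, well inside both open ends. It is about 2 mm from the bay centre, and the spigots and micrometer haven't been touched. I'm handing in.

```bash
python3 -c "
from workcell import *
print(job_done())"
```

```text
the job is handed in; nothing more can be done
None
```

I pressed the plunger down once and it came back up; the disc that came out now lies flat in the 70 mm gauging bay, about 2 mm from its centre, and the job is handed in at about 12 s of robot time.

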